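Roll the culture tube up to its mark on the shaker and clamp it

TASK

Load the shaker: with the fingertips, gently roll the glass tube lying on its platform away from the blue clamp bar until it meets the grey stop bar, over the red tape, and hold it lightly pressed there for a moment; then let go and see that it stays. Next push the blue clamp bar up behind it until the tube is pressed snugly between both bars, and leave it so. It is glass: feel for the contacts, never ram or squeeze it with more than about 8 N, and disturb nothing else.

Things in the scene. Friction and masses are not known exactly. Their poses are not given: they have to be found in the camera images.
- shaker: bench shaker, switched off, not to be moved: white housing, platform 360 x 340 mm. Origin at table height, 20 mm to the -x side of the platform's middle; z up; x runs along the side rails from clamp bar to stop bar, y along both bars. The deck is a level dark rubber mat 108 mm above the table; aluminium side rails stand 40 mm above it at y = +-164 mm.
- tube: the loose glass culture tube to roll: amber, white label, orange screw cap of the same diameter; 38 mm in diameter, 150 mm long, 100 to 200 g, lying on the deck between the bars, a little askew. Origin on its axis at mid length (19 mm above the deck); y is the tube's axis (x and z turn as it rolls). Smooth and slippery; it rolls at a push of well under 1 N.
- stop_bar: stop bar across the platform: hard grey round bar, 16 mm in diameter, 300 mm long, along y, 23 mm above the deck, fast in two end blocks (it does not give). Origin midway between the blocks; same axes as the shaker. The bar is nipped in oblong slots of the blocks and its axis may lie up to 6 mm to either side (x) of the origin: not measured, feel for it. The tube goes on its -x side.
- mark (a point): the tube's place: a point 19 mm above the deck over the middle of the red tape (14 mm wide, along y), 26.7 mm on the -x side of the stop bar's origin, same axes. With the tube bearing on the stop bar its axis is within 6 mm of the line's middle. The tube's place along y is free.
- clamp_bar: clamp bar across the platform: round bar in a hard blue sleeve, 16 mm in diameter, 300 mm long, along y, on guide blocks on the rails. Origin at mid length on the bar's axis, 23 mm above the deck; same axes as the shaker. It slides along x with about 3 N of friction (more if fast) and stays where left. When it touches the tube, the two axes are 26.7 mm apart along x.
- flask_white: bystander: small glass flask with white cap, 52 mm wide, 72 mm high, standing on the platform beyond the stop bar. Origin at centre of base.
- flask_green: bystander: the same with green cap, beside it.
- reagent: bystander: white plastic bottle, 66 mm wide, 150 mm high, beside the shaker or the robot. Origin at centre of base.
- amber: bystander: amber bottle, 60 mm wide, 130 mm high, beside the shaker or the robot. Origin at centre of base.
- dishes: bystander: two stacked culture dishes, 90 mm wide, 29 mm high, right of the robot. Origin at centre of base.
- timer: bystander: white timer, 75 x 55 x 20 mm, right of the shaker. Origin at centre of base.
- rack: bystander: green rack with tubes, 200 x 100 mm, 112 mm high, left of the shaker. Origin at centre of base.
There are look-alikes about, which are no part of the job. There is more than one size of the tube; the job needs the largest.

How it is judged:
By the outcome, as a careful person would: the job done as asked, in the order asked, and still so for the second after the job is handed in, with the robot touching nothing.
It also fails if it takes over 67 s, if anything falls off the work surface, if the arm or the gripper's body presses on something with over 40 N, if the wrist force passes 120 N, or if a joint passes its speed limit or range.

ROBOT

A 6-joint arm with a two-finger parallel gripper is mounted at the origin on the work surface. World frame = base frame: x ahead of the robot, y to its left, z up, the work surface at z = 0. Lengths are in mm, angles in rad, forces in N, time in s.
With the tool pointing down it reaches from about 275 to 825 mm from the base axis. Payload 5.2 kg.
Tool frame: the origin (TCP) lies at the very end of the fingers, on their centre line; the grasp point (between the pads) lies 19 mm behind it; z points along the fingers, y is the line along which they close (so a half turn about z gives the same grasp; the last joint's range is limited). The gripper opens to 93 mm and grips with 3 to 60 N. Pads are 15 mm wide; open, the fingers measure 128 mm over their backs; the gripper's body (75 mm by 188 mm) begins 65 mm behind the grasp point.
Start: joints at [1.123, 0.259, 1.535, -0, 1.348, -0.203], TCP at [133.277, 533.613, 218.653] pointing down, gripper open.
Joint ranges: [-3.14, 3.14], [-0.91, 2.08], [0.19, 2.58], [-1.22, 4.36], [0.22, 2.71], [-3.12, 3.12]. Speed limits (rad/s): [2.57, 2.57, 3.14, 3.14, 3.14, 3.14].

INTERFACE

Orientations are given as a rotation vector (axis times angle).
In Python, from workcell import manip gives the robot as it stands. The module is installed in compiled form; this text tells all that it offers.
- The arm moves only by the tool move_arm, never from a script. Its argument "series" is a list of rows, each an object with "xyz": the shift along the tool's x, y, z each as a share of 100 mm, from -1 to 1, a list of three; "spin": the turn about the tool's z as a share of 45 degrees, from -1 to 1; "grip": the gripper command: -1 is fully open, 1 is shut, values between are in proportion. In form: [{"xyz": [x, y, z], "spin": spin, "grip": grip}, ...]. A call has 1 to 12 rows; each row shifts and turns the commanded pose from where the row before left it, along the tool's axes as they then stand; what a row does not reach is not made up. A row lasts 1/10 s, in which the tool goes at most 50 mm and 8.59 degrees, less where a joint would pass 70% of its speed; a pose out of reach is approached as far as the arm can. A call with a number of a shift or a turn outside -1 to 1 is refused whole. A call with a gripper value outside its range is refused whole. The fingers move at their own pace and stop on an object; the grip force is fixed at half the most. Time passes only in rows, so rows that do not move let the fingers close. It gives the time, the measured TCP pose, the force, the opening and the grip force at its end, in the units of the state.
- manip.state(): the state, without advancing time (a new reading comes with each control period).
- manip.capture(name): name is "scene" or "top"; returns the picture (384x512x3 uint8, red, green, blue); there is no depth.
- manip.camera_model(name): a dict with "K" (3x3 intrinsics, pixels), "rvec" (rotation vector, rad) and "tvec" (3), from world to camera coordinates, as OpenCV has them. Camera axes: x right, y down, z forward; pixel columns grow to the right and rows downward; lengths in mm; the calibration is good to about 2 mm. A picture is of the moment at which its call begins. camera_model takes no time and is no camera call.
- manip.sign_off(): hands the job in; it is judged then, once.
Trained networks look in the newest picture that a camera, given by its name, has taken for a name from the list of things; names that differ only in an ending like _2 or _b are one class to them, and where a whole thing is asked for, a point or a joint stands for the part that bears it (a point fixed in the world has none). Each returns a list of dicts, best first, with "conf" (0 to 1); they miss things now and then, are a little off and sometimes report something else, mostly with a low value. They report only what shows in the picture. A call takes as long as a camera call. They do not tell look-alikes from the thing itself.
- manip.regions_of(target, camera): "mask" (384x512 bool, what is visible of it) and "position" ([row, column] in pixels, amid what is visible of it).
The state is a dict: "t": time; "qpos": joint angles; "qd": joint speeds; "joint_efforts": joint torques, N m; "position": TCP position; "tcp_rot": TCP orientation; "wrist_force": force on the tool from outside, world axes, zero at the start; "ft_torque": the same for the moment, N m; "opening": finger opening in mm; "grasp_force": force on a finger pad.
Only numpy, scipy, OpenCV 4.12 (cv2) and the standard library are available. Lean on these libraries where they do the work, as an engineer would, in place of code of your own. Each camera call takes 0.05 s, during which the arm holds its last target. There are 200 camera calls.

## Working session

There is one attempt and no reset: what is moved stays moved. The work goes in short steps, Python scripts to look and compute and a tool call to move; the robot and the scene stay as the last step left them, time stands still between calls to the robot, and variables do not carry over. Pictures are saved under pics/ and viewed, at most 10 in all, crops included, and the job is handed in when it is done.

Besides the shell and the picture viewer there is one more tool, called by a JSON object that holds its "op" and its "data", one argument or row to a line. move_arm: Moves the arm, as the interface text tells. Shift numbers are shares of 100 mm and turn numbers shares of 45 degrees, none past 1 either way. Its arguments: {"type":"object","properties":{"series":{"type":"array","items":{"type":"object","properties":{"xyz":{"type":"array","items":{"type":"number"}},"spin":{"type":"number"},"grip":{"type":"number"}}}}},"required":["series"]}

```bash
mkdir -p pics
cat > h.py <<'E'
import numpy as np, cv2
from workcell import manip
def cam(n):
    c=manip.camera_model(n); K=np.array(c['K'],float); R=cv2.Rodrigues(np.array(c['rvec'],float))[0]; t=np.array(c['tvec'],float).ravel(); return K,R,t
def unproj(n,uv,z):
    K,R,t=cam(n); d=R.T@np.linalg.inv(K)@np.array([uv[0],uv[1],1.]); o=-R.T@t
    return o+d*(z-o[2])/d[2]
def proj(n,p):
    K,R,t=cam(n); q=K@(R@np.array(p,float)+t); return q[:2]/q[2]
def snap(n,f):
    im=manip.capture(n); cv2.imwrite('pics/'+f,im[:,:,::-1]); return im
E
python3 - <<'E'
from h import *
s=manip.state(); print({k:np.round(s[k],3) for k in s})
for n in('scene','top'):
    snap(n,n+'0.png'); K,R,t=cam(n); print(n,-R.T@t,K[0,0],R[2])
    for o in ('tube','stop_bar','clamp_bar','shaker','flask_white','flask_green'):
        for r in manip.regions_of(o,n)[:3]:
            m=r['mask']; ys,xs=np.nonzero(m)
            rc=cv2.minAreaRect(np.c_[xs,ys].astype(np.float32))
            print(n,o,round(r['conf'],2),np.round(r['position']),m.sum(),'rect',np.round(rc[0],1),np.round(rc[1],1),round(rc[2],1), np.round(unproj(n,rc[0],130)))
E
```

```text
{'t': np.float64(0.0), 'qpos': array([ 1.123,  0.259,  1.536,  0.   ,  1.348, -0.203]), 'qd': array([ 0.001,  0.002, -0.001, -0.   , -0.001, -0.001]), 'joint_efforts': array([ 1.0000e-03, -4.3731e+01, -2.8400e+01,  7.2000e-02,  4.2000e-02,
       -0.0000e+00]), 'position': array([133.031, 533.128, 217.832]), 'tcp_rot': array([-3.840e-01, -3.118e+00,  3.000e-03]), 'wrist_force': array([ 1.503, -0.236,  0.904]), 'ft_torque': array([ 0.024, -0.005,  0.044]), 'grasp_force': np.float64(0.0), 'opening': np.float64(92.856)}
scene [1144.82464033  488.7938324  1401.24139874] 468.36287072448806 [-0.41842288 -0.32833342 -0.84682906]
scene tube 0.96 [181. 232.] 487 rect [228.7 177.4] [44.4 12.8] 38.7 [ 545. -111.  130.]
scene tube 0.54 [253. 300.] 238 rect [296.3 251.7] [31.3  8. ] 33.7 [622. 216. 130.]
scene tube 0.44 [132. 236.] 139 rect [236.5 130.7] [23.2  6.4] 69.4 [ 381. -216.  130.]
scene stop_bar 0.73 [207. 211.] 1120 rect [207.7 205. ] [119.8  13.9] 34.4 [666. -96. 130.]
scene clamp_bar 0.78 [161. 249.] 485 rect [249.7 159.1] [111.8  10.3] 32.3 [ 446. -104.  130.]
scene shaker 0.8 [183.
[... 380 characters left out ...]
.50669127] 410.24286568105083 [ 8.82039892e-02  6.26123821e-04 -9.96102236e-01]
top tube 0.79 [185. 305.] 725 rect [305.1 189.3] [52.5 14.9] 6.8 [ 546. -117.  130.]
top tube 0.65 [180. 203.] 304 rect [203.  182.5] [ 9. 34.] 90.0 [561. 174. 130.]
top stop_bar 0.88 [147. 301.] 1453 rect [300.6 148.4] [ 19.8 139.1] 88.6 [ 664. -104.  130.]
top clamp_bar 0.84 [219. 299.] 788 rect [303. 222.] [  9.1 140.1] 88.7 [ 452. -112.  130.]
top shaker 0.78 [183. 301.] 12963 rect [301.9 180.8] [126.7 140.2] 88.5 [ 570. -108.  130.]
top flask_green 0.8 [132. 259.] 279 rect [258.  132.5] [17.7 17.7] 45.0 [708.  20. 130.]
top flask_green 0.24 [153. 126.] 555 rect [125.1 151.3] [31.8 21. ] 26.6 [648. 401. 130.]
```

View pics/top0.png

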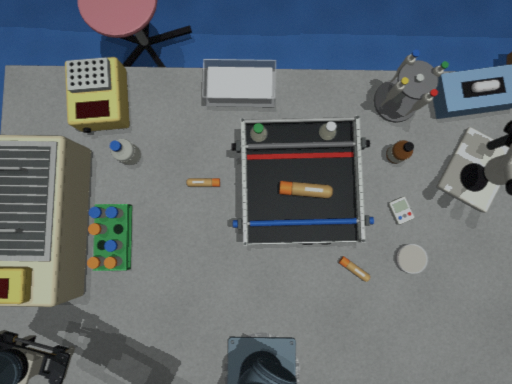

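View pics/scene0.png

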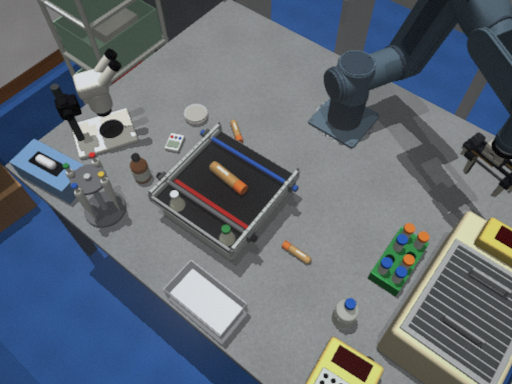

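The top view shows the shaker at about rows 118–245, cols 240–365. The large tube is at (305,189), the clamp bar at row 222, the red tape at row 156 and the stop bar at row 147. The smaller tubes off the deck at (203,182) and (354,268) are look-alikes.

Run:
```python
from h import *
im=snap('top','t1.png'); c=im[100:260,225:385]
cv2.imwrite('pics/c1.png',cv2.resize(c,(600,600),interpolation=cv2.INTER_CUBIC)[:,:,::-1])
hsv=cv2.cvtColor(im,cv2.COLOR_RGB2HSV); H,S,V=cv2.split(hsv)
roi=np.zeros(H.shape,bool); roi[115:250,235:375]=1
for nm,m,z in (('red',((H<4)|(H>174))&(S>150)&(V>80),108),('blue',(H>100)&(H<125)&(S>130),135)):
    ys,xs=np.nonzero(m&roi); k=(xs>252)&(xs<352)
    p=np.polyfit(xs[k],ys[k],1); print(nm,xs.min(),xs.max(),[np.round(unproj('top',(u,np.polyval(p,u)),z),1) for u in (xs.min(),(xs.min()+xs.max())/2,xs.max())])
r=manip.regions_of('tube','top')[0]['mask']; ys,xs=np.nonzero(r); 
v=cv2.fitLine(np.c_[xs,ys].astype(np.float32),cv2.DIST_L2,0,.01,.01).ravel(); print('tube',v,xs.min(),xs.max(),[np.round(unproj('top',(u,v[3]+(u-v[2])*v[1]/v[0]),127),1) for u in (xs.min(),xs.max())])
r=manip.regions_of('stop_bar','top')[0]['mask']; ys,xs=np.nonzero(r); print([ (u,ys[xs==u].min(),ys[xs==u].max()) for u in range(xs.min(),xs.max()+1,8)])
m=roi&(H>7)&(H<22)&(S>110); ys,xs=np.nonzero(m); print('or',xs.min(),xs.max(),ys.min(),ys.max())
```

```text
red 247 352 [array([641.7,  50.9, 108. ]), array([ 647.4, -102.7,  108. ]), array([ 653.2, -256.4,  108. ])]
blue 235 373 [array([445.7,  80.4, 135. ]), array([ 453.3, -114.1,  135. ]), array([ 460.9, -308.7,  135. ])]
tube [  0.8144957   0.5801696 354.36392   268.9266   ] 339 369 [array([ 352.7, -214. ,  127. ]), array([ 294.5, -298. ,  127. ])]Traceback (most recent call last):
  File "<stdin>", line 11, in <module>
    return umr_minimum(a, axis, None, out, keepdims, initial, where)
ValueError: zero-size array to reduction operation minimum which has no identity
```

View pics/c1.png

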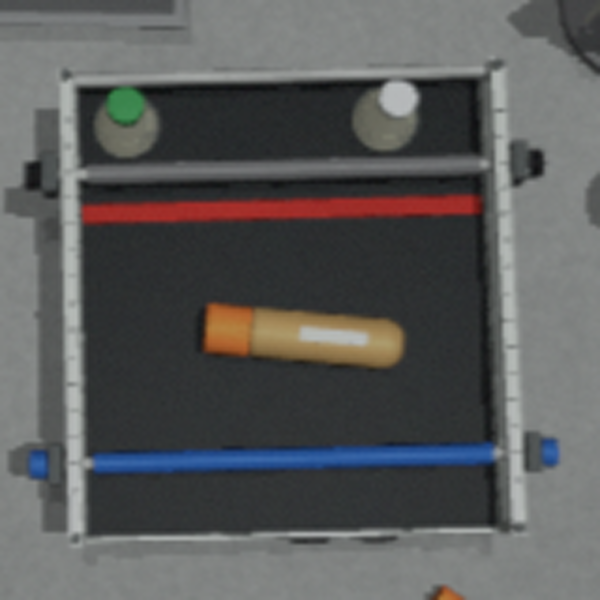

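The crop shows the tube at crop (205..404, 329..343). Its right end is skewed toward the clamp bar. The bars tilt about 2° relative to world y. I'll move in behind the tube with the fingers partly closed and lined up with the bars.

{"op": "move_arm", "data": {
  "series": [
    {"xyz": [0,0,-0.1],"spin": -0.12,"grip": -0.5},
    {"xyz": [0,0,-0.1],"spin": -0.12,"grip": -0.5},
    {"xyz": [0,0,-0.1],"spin": -0.12,"grip": -0.5},
    {"xyz": [-0.15,-0.3,0],"spin": 0,"grip": -0.5},
    {"xyz": [-0.15,-0.3,0],"spin": 0,"grip": -0.5},
    {"xyz": [-0.15,-0.3,0],"spin": 0,"grip": -0.5},
    {"xyz": [-0.15,-0.3,0],"spin": 0,"grip": -0.5},
    {"xyz": [-0.15,-0.3,0],"spin": 0,"grip": -0.5},
    {"xyz": [-0.15,-0.3,0],"spin": 0,"grip": -0.5},
    {"xyz": [-0.15,-0.3,0],"spin": 0,"grip": -0.5},
    {"xyz": [-0.15,-0.3,0],"spin": 0,"grip": -0.5},
    {"xyz": [-0.15,-0.3,0],"spin": 0,"grip": -0.5}
  ]
}}

```text
t: 2.05
position: [278.8, 267.8, 248.9]
tcp_rot: [-0.06, 3.14, 0.001]
wrist_force: [-0.5, -0.7, -1.0]
opening: 69.9
grasp_force: 0.0
```

{"op": "move_arm", "data": {
  "series": [
    {"xyz": [-0.15,-0.3,0],"spin": 0,"grip": -0.5},
    {"xyz": [-0.15,-0.3,0],"spin": 0,"grip": -0.5},
    {"xyz": [-0.15,-0.3,0],"spin": 0,"grip": -0.5},
    {"xyz": [-0.15,-0.3,0],"spin": 0,"grip": -0.5},
    {"xyz": [-0.15,-0.3,0],"spin": 0,"grip": -0.5},
    {"xyz": [-0.15,-0.3,0],"spin": 0,"grip": -0.5},
    {"xyz": [-0.15,-0.3,0],"spin": 0,"grip": -0.5},
    {"xyz": [-0.15,-0.3,0],"spin": 0,"grip": -0.5},
    {"xyz": [-0.15,-0.3,0],"spin": 0,"grip": -0.5},
    {"xyz": [-0.15,-0.3,0],"spin": 0,"grip": -0.5},
    {"xyz": [-0.15,-0.3,0],"spin": 0,"grip": -0.5},
    {"xyz": [0,0,0],"spin": 0,"grip": -0.5}
  ]
}}

```text
t: 3.25
position: [457.5, -57.9, 248.4]
tcp_rot: [-0.054, 3.141, -0.002]
wrist_force: [-0.2, 0.1, 0.8]
opening: 69.4
grasp_force: 0.0
```

Run:
```python
from h import *
s=manip.state(); R=cv2.Rodrigues(np.array(s['tcp_rot']))[0]; print(s['t'],s['position'],R.round(4),s['opening'],s['wrist_force'])
for u,z in (((279.7,187.7),127),((332.7,191.5),127),((306.2,189.6),127),((246.5,223.3),131),((356.5,221),131),((246.5,146.5),131),((354.5,143.8),131)): print(u,unproj('top',u,z).round(1))
```

```text
3.25 [457.50079508 -57.90397281 248.43251343] [[-9.994e-01 -3.450e-02  6.000e-04]
 [-3.460e-02  9.994e-01 -1.400e-03]
 [-6.000e-04 -1.400e-03 -1.000e+00]] 69.44471839099447 [-0.24081386  0.08760542  0.82412623]
(279.7, 187.7) [549.4 -44.9 127. ]
(332.7, 191.5) [ 540.6 -196.5  127. ]
(306.2, 189.6) [ 545.  -120.7  127. ]
(246.5, 223.3) [446.4  48.2 131. ]
(356.5, 221) [ 457.3 -263.1  131. ]
(246.5, 146.5) [666.7  52.  131. ]
(354.5, 143.8) [ 679.  -258.7  131. ]
```

{"op": "move_arm", "data": {
  "series": [
    {"xyz": [-0.1,-0.2,0],"spin": 0,"grip": -0.5},
    {"xyz": [-0.1,-0.2,0],"spin": 0,"grip": -0.5},
    {"xyz": [-0.11,-0.2,0],"spin": 0,"grip": -0.5},
    {"xyz": [0,0,0.2],"spin": 0,"grip": -0.5},
    {"xyz": [0,0,0.2],"spin": 0,"grip": -0.5},
    {"xyz": [0,0,0.2],"spin": 0,"grip": -0.5},
    {"xyz": [0,0,0.2],"spin": 0,"grip": -0.5},
    {"xyz": [0,0,0.15],"spin": 0,"grip": -0.5},
    {"xyz": [0,0,0],"spin": 0,"grip": -0.5}
  ]
}}

```text
t: 4.15
position: [487.8, -112.7, 151.7]
tcp_rot: [0.06, -3.137, -0.003]
wrist_force: [-0.5, -0.1, -0.1]
opening: 70.0
grasp_force: 0.0
```

Run:
```python
from h import *
im=snap('scene','s2.png'); a=im[100:250,150:350]
cv2.imwrite('pics/s2c.png',cv2.resize(a,(800,600),interpolation=cv2.INTER_CUBIC)[:,:,::-1])
```

```text
(no output)
```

View pics/s2c.png

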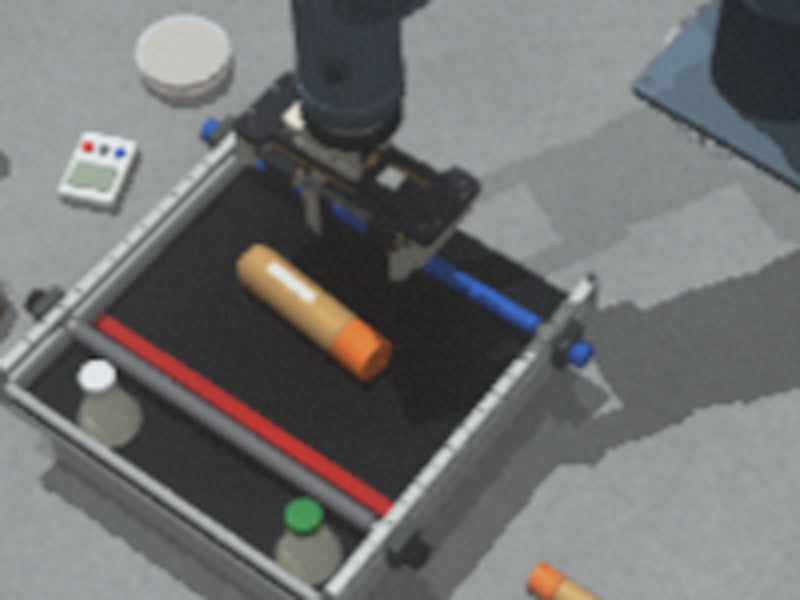

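The scene crop shows the fingers at (315,210) and (405,265), clear between the blue bar and the tube. I'll lower them and approach.

{"op": "move_arm", "data": {
  "series": [
    {"xyz": [-0.02,-0.05,0.15],"spin": 0,"grip": -0.5},
    {"xyz": [0,0,0.12],"spin": 0,"grip": -0.5},
    {"xyz": [0,0,0.08],"spin": 0,"grip": -0.5},
    {"xyz": [-0.04,0,0],"spin": 0,"grip": -0.5},
    {"xyz": [-0.04,0,0],"spin": 0,"grip": -0.5},
    {"xyz": [-0.04,0,0],"spin": 0,"grip": -0.5},
    {"xyz": [0,0,0],"spin": 0,"grip": -0.5}
  ]
}}

```text
t: 4.9
position: [504.3, -118.0, 119.3]
tcp_rot: [-0.06, 3.14, -0.001]
wrist_force: [-0.9, 0.3, -0.1]
opening: 69.8
grasp_force: 0.0
```

{"op": "move_arm", "data": {
  "series": [
    {"xyz": [-0.02,0,0],"spin": 0,"grip": -0.5},
    {"xyz": [-0.02,0,0],"spin": 0,"grip": -0.5},
    {"xyz": [-0.02,0,0],"spin": 0,"grip": -0.5},
    {"xyz": [-0.02,0,0],"spin": 0,"grip": -0.5},
    {"xyz": [-0.02,0,0],"spin": 0,"grip": -0.5},
    {"xyz": [-0.02,0,0],"spin": 0,"grip": -0.5},
    {"xyz": [-0.02,0,0],"spin": 0,"grip": -0.5},
    {"xyz": [-0.02,0,0],"spin": 0,"grip": -0.5},
    {"xyz": [-0.02,0,0],"spin": 0,"grip": -0.5},
    {"xyz": [-0.02,0,0],"spin": 0,"grip": -0.5}
  ]
}}

```text
t: 5.9
position: [523.4, -117.1, 118.7]
tcp_rot: [0.06, -3.141, 0.0]
wrist_force: [-0.9, -0.4, 0.1]
opening: 69.5
grasp_force: 0.0
```

Run:
```python
from h import *
print(manip.state()['position'])
im=snap('scene','s3.png'); a=im[100:250,150:350]
cv2.imwrite('pics/s3c.png',cv2.resize(a,(800,600),interpolation=cv2.INTER_CUBIC)[:,:,::-1])
```

```text
[ 523.40593751 -117.06987102  118.65018277]
```

View pics/s3c.png

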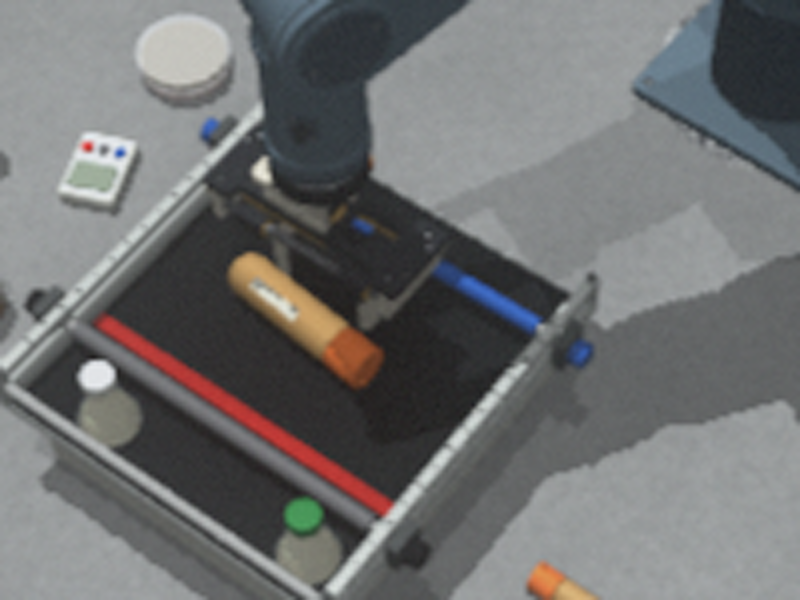

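The label has moved, so the fingers are already rolling the tube, and it is square to the bars. I'll keep going slowly.

{"op": "move_arm", "data": {
  "series": [
    {"xyz": [-0.02,0,0],"spin": 0,"grip": -0.5},
    {"xyz": [-0.02,0,0],"spin": 0,"grip": -0.5},
    {"xyz": [-0.02,0,0],"spin": 0,"grip": -0.5},
    {"xyz": [-0.02,0,0],"spin": 0,"grip": -0.5},
    {"xyz": [-0.02,0,0],"spin": 0,"grip": -0.5},
    {"xyz": [-0.02,0,0],"spin": 0,"grip": -0.5},
    {"xyz": [-0.02,0,0],"spin": 0,"grip": -0.5},
    {"xyz": [-0.02,0,0],"spin": 0,"grip": -0.5},
    {"xyz": [-0.02,0,0],"spin": 0,"grip": -0.5},
    {"xyz": [-0.02,0,0],"spin": 0,"grip": -0.5},
    {"xyz": [-0.02,0,0],"spin": 0,"grip": -0.5},
    {"xyz": [-0.02,0,0],"spin": 0,"grip": -0.5}
  ]
}}

```text
t: 7.15
position: [547.4, -116.1, 118.6]
tcp_rot: [0.06, -3.141, -0.0]
wrist_force: [-0.3, -0.2, 0.6]
opening: 69.5
grasp_force: 0.0
```

{"op": "move_arm", "data": {
  "series": [
    {"xyz": [-0.02,0,0],"spin": 0,"grip": -0.5},
    {"xyz": [-0.02,0,0],"spin": 0,"grip": -0.5},
    {"xyz": [-0.02,0,0],"spin": 0,"grip": -0.5},
    {"xyz": [-0.02,0,0],"spin": 0,"grip": -0.5},
    {"xyz": [-0.02,0,0],"spin": 0,"grip": -0.5},
    {"xyz": [-0.02,0,0],"spin": 0,"grip": -0.5},
    {"xyz": [-0.02,0,0],"spin": 0,"grip": -0.5},
    {"xyz": [-0.02,0,0],"spin": 0,"grip": -0.5},
    {"xyz": [-0.02,0,0],"spin": 0,"grip": -0.5},
    {"xyz": [-0.02,0,0],"spin": 0,"grip": -0.5},
    {"xyz": [-0.02,0,0],"spin": 0,"grip": -0.5},
    {"xyz": [-0.02,0,0],"spin": 0,"grip": -0.5}
  ]
}}

```text
t: 8.35
position: [571.4, -115.3, 118.6]
tcp_rot: [-0.06, 3.141, -0.0]
wrist_force: [-0.5, -0.0, -0.6]
opening: 69.8
grasp_force: 0.0
```

{"op": "move_arm", "data": {
  "series": [
    {"xyz": [-0.02,0,0],"spin": 0,"grip": -0.5},
    {"xyz": [-0.02,0,0],"spin": 0,"grip": -0.5},
    {"xyz": [-0.02,0,0],"spin": 0,"grip": -0.5},
    {"xyz": [-0.02,0,0],"spin": 0,"grip": -0.5},
    {"xyz": [-0.02,0,0],"spin": 0,"grip": -0.5},
    {"xyz": [-0.02,0,0],"spin": 0,"grip": -0.5},
    {"xyz": [-0.02,0,0],"spin": 0,"grip": -0.5},
    {"xyz": [-0.02,0,0],"spin": 0,"grip": -0.5},
    {"xyz": [-0.01,0,0],"spin": 0,"grip": -0.5},
    {"xyz": [-0.01,0,0],"spin": 0,"grip": -0.5},
    {"xyz": [-0.01,0,0],"spin": 0,"grip": -0.5},
    {"xyz": [-0.01,0,0],"spin": 0,"grip": -0.5}
  ]
}}

```text
t: 9.55
position: [591.2, -114.5, 118.7]
tcp_rot: [0.06, -3.141, 0.0]
wrist_force: [0.1, -0.5, -0.3]
opening: 69.5
grasp_force: 0.1
```

Run:
```python
from h import *
im=snap('scene','s4.png'); a=im[100:250,150:350]
cv2.imwrite('pics/s4c.png',cv2.resize(a,(800,600),interpolation=cv2.INTER_CUBIC)[:,:,::-1])
```

```text
(no output)
```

View pics/s4c.png

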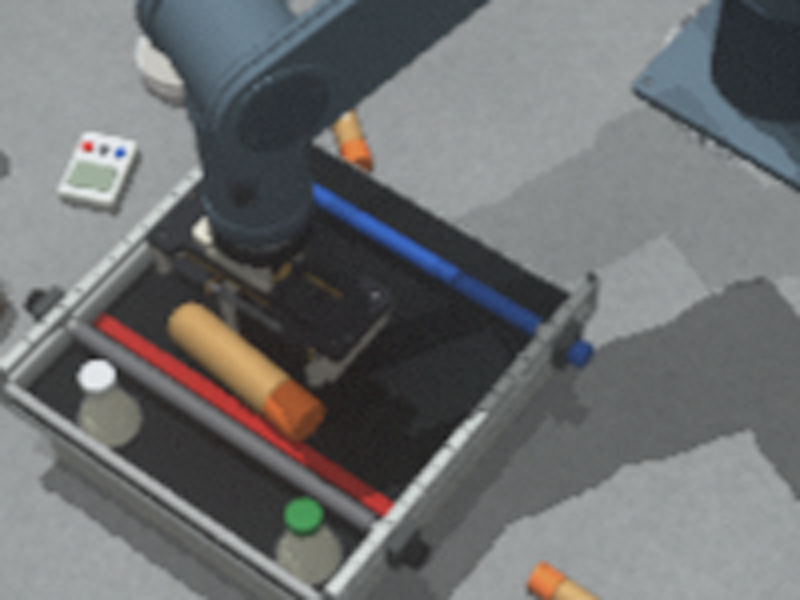

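The tube (245,370) is square and short of the tape, with the fingers behind it. I'll continue at 10 mm/s, then slow down.

{"op": "move_arm", "data": {
  "series": [
    {"xyz": [-0.01,0,0],"spin": 0,"grip": -0.5},
    {"xyz": [-0.01,0,0],"spin": 0,"grip": -0.5},
    {"xyz": [-0.01,0,0],"spin": 0,"grip": -0.5},
    {"xyz": [-0.01,0,0],"spin": 0,"grip": -0.5},
    {"xyz": [-0.01,0,0],"spin": 0,"grip": -0.5},
    {"xyz": [-0.01,0,0],"spin": 0,"grip": -0.5},
    {"xyz": [-0.01,0,0],"spin": 0,"grip": -0.5},
    {"xyz": [-0.01,0,0],"spin": 0,"grip": -0.5},
    {"xyz": [-0.01,0,0],"spin": 0,"grip": -0.5},
    {"xyz": [-0.01,0,0],"spin": 0,"grip": -0.5},
    {"xyz": [-0.01,0,0],"spin": 0,"grip": -0.5},
    {"xyz": [-0.01,0,0],"spin": 0,"grip": -0.5}
  ]
}}

```text
t: 10.8
position: [603.3, -114.0, 118.7]
tcp_rot: [-0.06, 3.141, -0.0]
wrist_force: [-0.6, 0.6, -0.6]
opening: 69.9
grasp_force: 0.0
```

{"op": "move_arm", "data": {
  "series": [
    {"xyz": [-0.01,0,0],"spin": 0,"grip": -0.5},
    {"xyz": [-0.01,0,0],"spin": 0,"grip": -0.5},
    {"xyz": [-0.01,0,0],"spin": 0,"grip": -0.5},
    {"xyz": [-0.01,0,0],"spin": 0,"grip": -0.5},
    {"xyz": [-0.01,0,0],"spin": 0,"grip": -0.5}
  ]
}}

```text
t: 11.3
position: [608.3, -113.9, 118.7]
tcp_rot: [-0.06, 3.141, -0.0]
wrist_force: [-1.0, -0.8, 1.0]
opening: 69.9
grasp_force: 0.2
```

{"op": "move_arm", "data": {
  "series": [
    {"xyz": [-0.005,0,0],"spin": 0,"grip": -0.5},
    {"xyz": [-0.005,0,0],"spin": 0,"grip": -0.5},
    {"xyz": [-0.005,0,0],"spin": 0,"grip": -0.5},
    {"xyz": [-0.005,0,0],"spin": 0,"grip": -0.5}
  ]
}}

```text
t: 11.7
position: [610.2, -113.8, 118.7]
tcp_rot: [0.06, -3.141, 0.0]
wrist_force: [-1.1, 0.5, -0.0]
opening: 69.7
grasp_force: 0.2
```

{"op": "move_arm", "data": {
  "series": [
    {"xyz": [-0.005,0,0],"spin": 0,"grip": -0.5},
    {"xyz": [-0.005,0,0],"spin": 0,"grip": -0.5},
    {"xyz": [-0.005,0,0],"spin": 0,"grip": -0.5}
  ]
}}

```text
t: 12.0
position: [611.7, -113.7, 118.7]
tcp_rot: [0.06, -3.141, 0.0]
wrist_force: [-0.3, -0.1, -0.1]
opening: 69.8
grasp_force: 0.2
```

{"op": "move_arm", "data": {
  "series": [
    {"xyz": [-0.005,0,0],"spin": 0,"grip": -0.5},
    {"xyz": [-0.005,0,0],"spin": 0,"grip": -0.5}
  ]
}}

```text
t: 12.2
position: [612.7, -113.7, 118.7]
tcp_rot: [-0.06, 3.141, 0.0]
wrist_force: [0.2, -0.5, 0.6]
opening: 70.0
grasp_force: 0.2
```

{"op": "move_arm", "data": {
  "series": [
    {"xyz": [-0.005,0,0],"spin": 0,"grip": -0.5},
    {"xyz": [-0.005,0,0],"spin": 0,"grip": -0.5}
  ]
}}

```text
t: 12.4
position: [613.7, -113.6, 118.6]
tcp_rot: [0.06, -3.141, 0.0]
wrist_force: [-1.2, 0.6, 0.1]
opening: 69.8
grasp_force: 0.3
```

Run:
```python
from h import *
im=snap('scene','s5.png'); a=im[160:250,170:290]
cv2.imwrite('pics/s5c.png',cv2.resize(a,(800,600),interpolation=cv2.INTER_CUBIC)[:,:,::-1])
```

```text
(no output)
```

View pics/s5c.png

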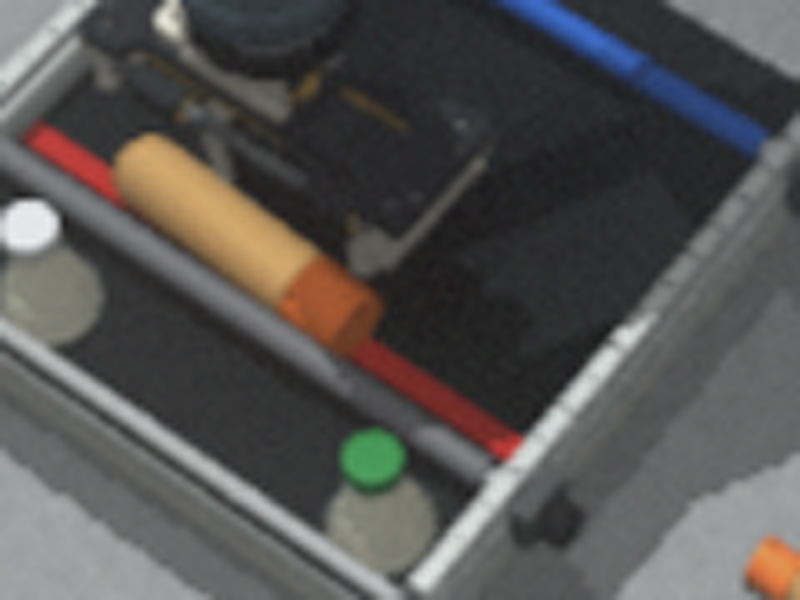

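The tube is over the tape and close to the grey bar, with no contact felt yet. I'll go on in fine steps.

{"op": "move_arm", "data": {
  "series": [
    {"xyz": [-0.005,0,0],"spin": 0,"grip": -0.5},
    {"xyz": [-0.005,0,0],"spin": 0,"grip": -0.5}
  ]
}}

```text
t: 12.65
position: [614.7, -113.6, 118.7]
tcp_rot: [0.06, -3.141, 0.0]
wrist_force: [-0.6, -0.6, -0.7]
opening: 69.7
grasp_force: 0.3
```

{"op": "move_arm", "data": {
  "series": [
    {"xyz": [-0.005,0,0],"spin": 0,"grip": -0.5},
    {"xyz": [-0.005,0,0],"spin": 0,"grip": -0.5}
  ]
}}

```text
t: 12.85
position: [615.7, -113.6, 118.7]
tcp_rot: [0.06, -3.141, 0.0]
wrist_force: [0.1, -0.3, 1.3]
opening: 69.7
grasp_force: 0.3
```

{"op": "move_arm", "data": {
  "series": [
    {"xyz": [-0.005,0,0],"spin": 0,"grip": -0.5},
    {"xyz": [-0.005,0,0],"spin": 0,"grip": -0.5}
  ]
}}

```text
t: 13.05
position: [616.7, -113.5, 118.7]
tcp_rot: [0.06, -3.141, -0.0]
wrist_force: [-0.8, 0.2, 1.6]
opening: 69.5
grasp_force: 0.3
```

{"op": "move_arm", "data": {
  "series": [
    {"xyz": [-0.005,0,0],"spin": 0,"grip": -0.5},
    {"xyz": [0,0,0],"spin": 0,"grip": -0.5}
  ]
}}

```text
t: 13.25
position: [617.3, -113.5, 118.6]
tcp_rot: [-0.06, 3.141, -0.0]
wrist_force: [-1.0, -0.1, 0.6]
opening: 69.8
grasp_force: 0.1
```

{"op": "move_arm", "data": {
  "series": [
    {"xyz": [-0.005,0,0],"spin": 0,"grip": -0.5},
    {"xyz": [0,0,0],"spin": 0,"grip": -0.5}
  ]
}}

```text
t: 13.45
position: [617.7, -113.4, 118.6]
tcp_rot: [-0.06, 3.141, 0.0]
wrist_force: [0.4, 0.2, 0.4]
opening: 69.5
grasp_force: 0.2
```

{"op": "move_arm", "data": {
  "series": [
    {"xyz": [-0.005,0,0],"spin": 0,"grip": -0.5},
    {"xyz": [0,0,0],"spin": 0,"grip": -0.5}
  ]
}}

```text
t: 13.65
position: [618.2, -113.4, 118.6]
tcp_rot: [-0.06, 3.141, 0.0]
wrist_force: [-0.2, 0.5, 0.1]
opening: 69.6
grasp_force: 0.2
```

{"op": "move_arm", "data": {
  "series": [
    {"xyz": [-0.005,0,0],"spin": 0,"grip": -0.5},
    {"xyz": [0,0,0],"spin": 0,"grip": -0.5}
  ]
}}

```text
t: 13.85
position: [618.8, -113.4, 118.7]
tcp_rot: [-0.06, 3.141, -0.0]
wrist_force: [-0.6, -0.9, -1.1]
opening: 69.7
grasp_force: 0.2
```

{"op": "move_arm", "data": {
  "series": [
    {"xyz": [-0.005,0,0],"spin": 0,"grip": -0.5},
    {"xyz": [0,0,0],"spin": 0,"grip": -0.5}
  ]
}}

```text
t: 14.05
position: [619.2, -113.4, 118.7]
tcp_rot: [-0.06, 3.141, -0.0]
wrist_force: [1.0, 0.3, 0.7]
opening: 70.1
grasp_force: 0.2
```

{"op": "move_arm", "data": {
  "series": [
    {"xyz": [-0.005,0,0],"spin": 0,"grip": -0.5},
    {"xyz": [0,0,0],"spin": 0,"grip": -0.5}
  ]
}}

```text
t: 14.25
position: [619.7, -113.4, 118.7]
tcp_rot: [-0.06, 3.141, -0.0]
wrist_force: [-0.9, -0.8, -0.8]
opening: 69.8
grasp_force: 0.2
```

{"op": "move_arm", "data": {
  "series": [
    {"xyz": [-0.005,0,0],"spin": 0,"grip": -0.5},
    {"xyz": [0,0,0],"spin": 0,"grip": -0.5}
  ]
}}

```text
t: 14.45
position: [620.2, -113.4, 118.7]
tcp_rot: [0.06, -3.141, 0.0]
wrist_force: [-0.7, -0.0, 0.1]
opening: 69.8
grasp_force: 0.2
```

{"op": "move_arm", "data": {
  "series": [
    {"xyz": [-0.005,0,0],"spin": 0,"grip": -0.5},
    {"xyz": [0,0,0],"spin": 0,"grip": -0.5}
  ]
}}

```text
t: 14.65
position: [620.3, -113.4, 118.6]
tcp_rot: [0.06, -3.14, -0.0]
wrist_force: [-3.0, -0.4, 0.4]
opening: 69.8
grasp_force: 1.2
```

Contact is felt at about 3 N. I'll hold there for a moment.

{"op": "move_arm", "data": {
  "series": [
    {"xyz": [0,0,0],"spin": 0,"grip": -0.5},
    {"xyz": [0,0,0],"spin": 0,"grip": -0.5},
    {"xyz": [0,0,0],"spin": 0,"grip": -0.5},
    {"xyz": [0,0,0],"spin": 0,"grip": -0.5}
  ]
}}

```text
t: 15.05
position: [620.3, -113.4, 118.6]
tcp_rot: [0.06, -3.14, -0.0]
wrist_force: [-2.9, -0.5, 1.3]
opening: 70.0
grasp_force: 2.0
```

{"op": "move_arm", "data": {
  "series": [
    {"xyz": [0,0,0],"spin": 0,"grip": -0.5},
    {"xyz": [0,0,0],"spin": 0,"grip": -0.5},
    {"xyz": [0,0,0],"spin": 0,"grip": -0.5},
    {"xyz": [0,0,0],"spin": 0,"grip": -0.5},
    {"xyz": [0,0,0],"spin": 0,"grip": -0.5},
    {"xyz": [0,0,0],"spin": 0,"grip": -0.5}
  ]
}}

```text
t: 15.65
position: [620.3, -113.4, 118.6]
tcp_rot: [0.06, -3.14, -0.0]
wrist_force: [-5.3, -1.4, 1.5]
opening: 69.8
grasp_force: 2.6
```

The pressed hold is done, but the force is creeping up, so I'll ease off gently and retreat.

{"op": "move_arm", "data": {
  "series": [
    {"xyz": [0.003,0,0],"spin": 0,"grip": -0.5},
    {"xyz": [0.003,0,0],"spin": 0,"grip": -0.5},
    {"xyz": [0.005,0,0],"spin": 0,"grip": -0.5},
    {"xyz": [0.01,0,0],"spin": 0,"grip": -0.5},
    {"xyz": [0.02,0,0],"spin": 0,"grip": -0.5},
    {"xyz": [0.05,0,0],"spin": 0,"grip": -0.5},
    {"xyz": [0.1,0,0],"spin": 0,"grip": -0.5},
    {"xyz": [0.15,0,0],"spin": 0,"grip": -0.5},
    {"xyz": [0.1,0,-0.1],"spin": 0,"grip": -0.5},
    {"xyz": [0,0,-0.2],"spin": 0,"grip": -0.5},
    {"xyz": [0,0,-0.2],"spin": 0,"grip": -0.5}
  ]
}}

```text
t: 16.75
position: [575.7, -115.1, 169.9]
tcp_rot: [0.059, -3.141, -0.0]
wrist_force: [0.4, -0.7, 0.7]
opening: 69.9
grasp_force: 0.0
```

```bash
cat > meas.py <<'E'
from h import *
import sys
im=snap('scene',sys.argv[1]+'.png')
r=[q for q in manip.regions_of('tube','scene') if 175<q['position'][1]<290 and q['position'][0]<230]
for q in r: 
    ys,xs=np.nonzero(q['mask']); print('tube',q['conf'],q['position'],q['mask'].sum(),cv2.minAreaRect(np.c_[xs,ys].astype(np.float32)))
s=manip.state(); print(s['position'],s['t'])
if len(sys.argv)>2:
    a=im[100:250,150:350]; cv2.imwrite('pics/%sc.png'%sys.argv[1],cv2.resize(a,(800,600),interpolation=cv2.INTER_CUBIC)[:,:,::-1])
E
python3 meas.py s6
```

```text
tube 0.81 [196.9, 206.7] 503 ((205.92308044433594, 196.11537170410156), (46.04011917114258, 11.371354103088379), 33.6900634765625)
tube 0.71 [130.3, 237.8] 160 ((236.25001525878906, 130.75), (23.084625244140625, 7.589465141296387), 71.56504821777344)
tube 0.63 [210.3, 214.0] 849 ((207.93605041503906, 204.9385986328125), (118.95829772949219, 13.377388000488281), 34.8621940612793)
[ 578.14429574 -115.85841666  172.48251531] 16.85
```

{"op": "move_arm", "data": {
  "series": [
    {"xyz": [0.3,0,0],"spin": 0,"grip": -0.5},
    {"xyz": [0.3,0,0],"spin": 0,"grip": -0.5},
    {"xyz": [0.3,0,0],"spin": 0,"grip": -0.5},
    {"xyz": [0.3,0,0],"spin": 0,"grip": -0.5},
    {"xyz": [0.25,0,0],"spin": 0,"grip": -0.5},
    {"xyz": [0,0,0],"spin": 0,"grip": -0.5}
  ]
}}

```text
t: 17.45
position: [428.6, -119.8, 168.1]
tcp_rot: [0.058, -3.139, -0.001]
wrist_force: [0.0, -0.1, 0.0]
opening: 69.8
grasp_force: 0.0
```

```bash
python3 meas.py s7 1
python3 - <<'E'
from h import *
im=snap('top','t7.png'); a=im[115:265,215:395]
cv2.imwrite('pics/t7c.png',cv2.resize(a,(720,600),interpolation=cv2.INTER_CUBIC)[:,:,::-1])
E
```

```text
tube 0.69 [197.7, 207.6] 425 ((206.0, 196.5), (44.376014709472656, 10.261953353881836), 33.6900634765625)
[ 431.94347138 -120.69484873  168.76805451] 17.55
```

View pics/s7c.png

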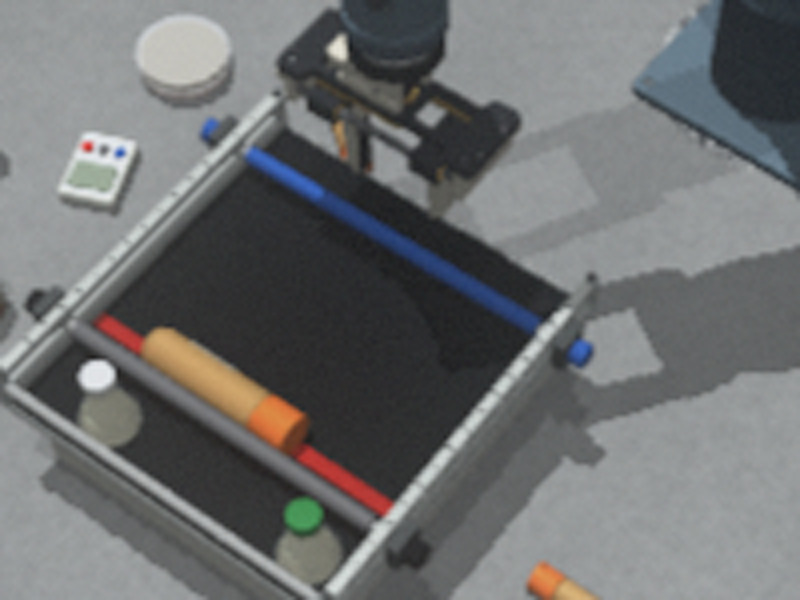

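The tube stayed put: its centre is at (206,196) in both frames, lying along the grey bar over the tape. The fingers are behind the blue bar. I'll lower them and push it.

{"op": "move_arm", "data": {
  "series": [
    {"xyz": [0.04,0.12,0],"spin": 0,"grip": -0.5},
    {"xyz": [0,0,0.15],"spin": 0,"grip": -0.5},
    {"xyz": [0,0,0.15],"spin": 0,"grip": -0.5},
    {"xyz": [0,0,0.1],"spin": 0,"grip": -0.5},
    {"xyz": [0,0,0.08],"spin": 0,"grip": -0.5},
    {"xyz": [0,0,0],"spin": 0,"grip": -0.5}
  ]
}}

```text
t: 18.2
position: [426.8, -108.1, 119.6]
tcp_rot: [0.06, -3.139, -0.002]
wrist_force: [-0.2, -0.1, -0.4]
opening: 69.8
grasp_force: 0.0
```

{"op": "move_arm", "data": {
  "series": [
    {"xyz": [-0.02,0,0],"spin": 0,"grip": -0.5},
    {"xyz": [-0.02,0,0],"spin": 0,"grip": -0.5},
    {"xyz": [-0.02,0,0],"spin": 0,"grip": -0.5},
    {"xyz": [-0.02,0,0],"spin": 0,"grip": -0.5},
    {"xyz": [-0.02,0,0],"spin": 0,"grip": -0.5},
    {"xyz": [-0.02,0,0],"spin": 0,"grip": -0.5}
  ]
}}

```text
t: 18.8
position: [438.8, -108.3, 120.7]
tcp_rot: [0.06, -3.14, 0.0]
wrist_force: [-3.1, -1.6, 2.4]
opening: 69.6
grasp_force: 1.7
```

{"op": "move_arm", "data": {
  "series": [
    {"xyz": [-0.03,0,0],"spin": 0,"grip": -0.5},
    {"xyz": [-0.03,0,0],"spin": 0,"grip": -0.5},
    {"xyz": [-0.03,0,0],"spin": 0,"grip": -0.5},
    {"xyz": [-0.03,0,0],"spin": 0,"grip": -0.5},
    {"xyz": [-0.03,0,0],"spin": 0,"grip": -0.5},
    {"xyz": [-0.03,0,0],"spin": 0,"grip": -0.5},
    {"xyz": [-0.03,0,0],"spin": 0,"grip": -0.5},
    {"xyz": [-0.03,0,0],"spin": 0,"grip": -0.5},
    {"xyz": [-0.03,0,0],"spin": 0,"grip": -0.5},
    {"xyz": [-0.03,0,0],"spin": 0,"grip": -0.5},
    {"xyz": [-0.03,0,0],"spin": 0,"grip": -0.5},
    {"xyz": [-0.03,0,0],"spin": 0,"grip": -0.5}
  ]
}}

```text
t: 20.0
position: [475.5, -106.8, 120.6]
tcp_rot: [0.06, -3.141, -0.0]
wrist_force: [-3.1, -0.0, 3.0]
opening: 69.3
grasp_force: 1.7
```

{"op": "move_arm", "data": {
  "series": [
    {"xyz": [-0.03,0,0],"spin": 0,"grip": -0.5},
    {"xyz": [-0.03,0,0],"spin": 0,"grip": -0.5},
    {"xyz": [-0.03,0,0],"spin": 0,"grip": -0.5},
    {"xyz": [-0.03,0,0],"spin": 0,"grip": -0.5},
    {"xyz": [-0.03,0,0],"spin": 0,"grip": -0.5},
    {"xyz": [-0.03,0,0],"spin": 0,"grip": -0.5},
    {"xyz": [-0.03,0,0],"spin": 0,"grip": -0.5},
    {"xyz": [-0.03,0,0],"spin": 0,"grip": -0.5},
    {"xyz": [-0.03,0,0],"spin": 0,"grip": -0.5},
    {"xyz": [-0.03,0,0],"spin": 0,"grip": -0.5},
    {"xyz": [-0.03,0,0],"spin": 0,"grip": -0.5},
    {"xyz": [-0.03,0,0],"spin": 0,"grip": -0.5}
  ]
}}

```text
t: 21.2
position: [511.4, -105.5, 120.6]
tcp_rot: [0.06, -3.141, -0.0]
wrist_force: [-4.1, -0.3, 3.4]
opening: 69.7
grasp_force: 1.7
```

{"op": "move_arm", "data": {
  "series": [
    {"xyz": [-0.03,0,0],"spin": 0,"grip": -0.5},
    {"xyz": [-0.03,0,0],"spin": 0,"grip": -0.5},
    {"xyz": [-0.03,0,0],"spin": 0,"grip": -0.5},
    {"xyz": [-0.03,0,0],"spin": 0,"grip": -0.5},
    {"xyz": [-0.03,0,0],"spin": 0,"grip": -0.5},
    {"xyz": [-0.03,0,0],"spin": 0,"grip": -0.5},
    {"xyz": [-0.03,0,0],"spin": 0,"grip": -0.5},
    {"xyz": [-0.03,0,0],"spin": 0,"grip": -0.5},
    {"xyz": [-0.03,0,0],"spin": 0,"grip": -0.5},
    {"xyz": [-0.03,0,0],"spin": 0,"grip": -0.5},
    {"xyz": [-0.03,0,0],"spin": 0,"grip": -0.5},
    {"xyz": [-0.03,0,0],"spin": 0,"grip": -0.5}
  ]
}}

```text
t: 22.4
position: [547.4, -104.1, 120.6]
tcp_rot: [0.06, -3.141, -0.0]
wrist_force: [-3.4, 1.7, 3.0]
opening: 69.5
grasp_force: 1.7
```

```bash
python3 meas.py s8 1
```

```text
tube 0.7 [196.6, 205.9] 447 ((205.83262634277344, 196.25595092773438), (45.51826858520508, 10.848413467407227), 33.17851257324219)
[ 547.85711602 -104.14800705  120.56560291] 22.5
```

View pics/s8c.png

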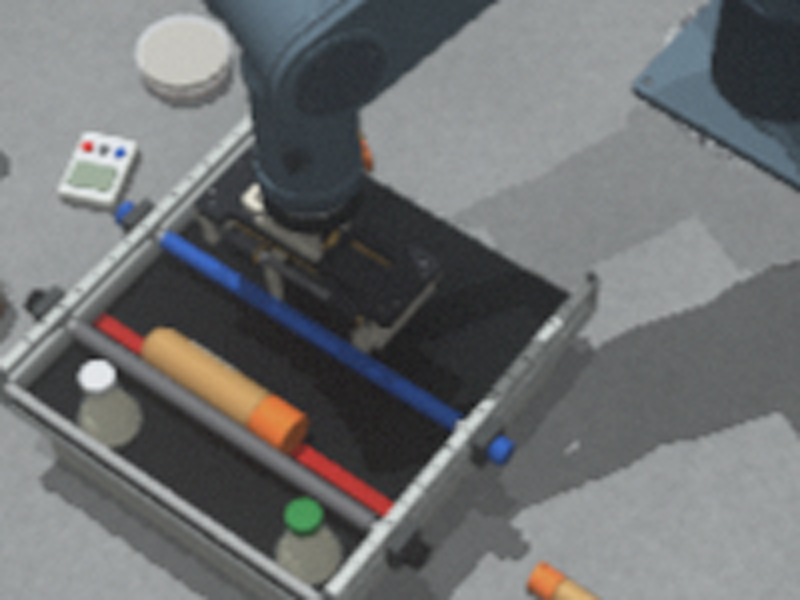

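The bar follows squarely and the tube hasn't moved, still at (206,196). I'll continue and slow down near contact, which I expect at TCP x ≈ 604.6.

{"op": "move_arm", "data": {
  "series": [
    {"xyz": [-0.03,0,0],"spin": 0,"grip": -0.5},
    {"xyz": [-0.03,0,0],"spin": 0,"grip": -0.5},
    {"xyz": [-0.03,0,0],"spin": 0,"grip": -0.5},
    {"xyz": [-0.03,0,0],"spin": 0,"grip": -0.5},
    {"xyz": [-0.03,0,0],"spin": 0,"grip": -0.5},
    {"xyz": [-0.03,0,0],"spin": 0,"grip": -0.5},
    {"xyz": [-0.03,0,0],"spin": 0,"grip": -0.5},
    {"xyz": [-0.03,0,0],"spin": 0,"grip": -0.5},
    {"xyz": [-0.03,0,0],"spin": 0,"grip": -0.5},
    {"xyz": [-0.03,0,0],"spin": 0,"grip": -0.5},
    {"xyz": [-0.03,0,0],"spin": 0,"grip": -0.5},
    {"xyz": [-0.03,0,0],"spin": 0,"grip": -0.5}
  ]
}}

```text
t: 23.7
position: [583.3, -102.7, 120.6]
tcp_rot: [0.06, -3.141, -0.0]
wrist_force: [-3.9, 0.2, 1.0]
opening: 69.6
grasp_force: 1.7
```

{"op": "move_arm", "data": {
  "series": [
    {"xyz": [-0.02,0,0],"spin": 0,"grip": -0.5},
    {"xyz": [-0.02,0,0],"spin": 0,"grip": -0.5},
    {"xyz": [-0.02,0,0],"spin": 0,"grip": -0.5},
    {"xyz": [-0.02,0,0],"spin": 0,"grip": -0.5},
    {"xyz": [-0.01,0,0],"spin": 0,"grip": -0.5},
    {"xyz": [-0.01,0,0],"spin": 0,"grip": -0.5},
    {"xyz": [-0.01,0,0],"spin": 0,"grip": -0.5},
    {"xyz": [-0.01,0,0],"spin": 0,"grip": -0.5},
    {"xyz": [-0.01,0,0],"spin": 0,"grip": -0.5}
  ]
}}

```text
t: 24.6
position: [596.2, -102.3, 120.6]
tcp_rot: [0.06, -3.141, -0.0]
wrist_force: [-3.5, -0.0, 0.5]
opening: 69.7
grasp_force: 1.6
```

{"op": "move_arm", "data": {
  "series": [
    {"xyz": [-0.005,0,0],"spin": 0,"grip": -0.5},
    {"xyz": [-0.005,0,0],"spin": 0,"grip": -0.5},
    {"xyz": [-0.005,0,0],"spin": 0,"grip": -0.5},
    {"xyz": [-0.005,0,0],"spin": 0,"grip": -0.5},
    {"xyz": [-0.005,0,0],"spin": 0,"grip": -0.5},
    {"xyz": [-0.005,0,0],"spin": 0,"grip": -0.5},
    {"xyz": [-0.005,0,0],"spin": 0,"grip": -0.5},
    {"xyz": [-0.005,0,0],"spin": 0,"grip": -0.5}
  ]
}}

```text
t: 25.4
position: [600.2, -102.1, 120.6]
tcp_rot: [0.06, -3.141, -0.0]
wrist_force: [-3.3, -0.3, -0.6]
opening: 69.5
grasp_force: 1.5
```

{"op": "move_arm", "data": {
  "series": [
    {"xyz": [-0.005,0,0],"spin": 0,"grip": -0.5},
    {"xyz": [-0.005,0,0],"spin": 0,"grip": -0.5},
    {"xyz": [-0.005,0,0],"spin": 0,"grip": -0.5}
  ]
}}

```text
t: 25.7
position: [601.6, -102.1, 120.6]
tcp_rot: [0.06, -3.141, -0.0]
wrist_force: [-3.0, -0.1, 0.2]
opening: 69.7
grasp_force: 1.5
```

{"op": "move_arm", "data": {
  "series": [
    {"xyz": [-0.005,0,0],"spin": 0,"grip": -0.5}
  ]
}}

```text
t: 25.8
position: [602.2, -102.0, 120.6]
tcp_rot: [-0.06, 3.141, 0.0]
wrist_force: [-3.5, 0.4, -1.1]
opening: 70.0
grasp_force: 1.5
```

{"op": "move_arm", "data": {
  "series": [
    {"xyz": [-0.005,0,0],"spin": 0,"grip": -0.5}
  ]
}}

```text
t: 25.9
position: [602.7, -102.0, 120.6]
tcp_rot: [0.06, -3.141, -0.0]
wrist_force: [-2.9, 0.6, -0.6]
opening: 69.9
grasp_force: 1.5
```

{"op": "move_arm", "data": {
  "series": [
    {"xyz": [-0.005,0,0],"spin": 0,"grip": -0.5}
  ]
}}

```text
t: 26.0
position: [603.2, -102.0, 120.6]
tcp_rot: [0.06, -3.141, -0.0]
wrist_force: [-2.9, 0.6, -0.7]
opening: 69.9
grasp_force: 1.5
```

{"op": "move_arm", "data": {
  "series": [
    {"xyz": [-0.004,0,0],"spin": 0,"grip": -0.5}
  ]
}}

```text
t: 26.1
position: [603.6, -102.0, 120.6]
tcp_rot: [0.06, -3.141, -0.0]
wrist_force: [-2.6, -0.1, -1.0]
opening: 69.8
grasp_force: 1.5
```

{"op": "move_arm", "data": {
  "series": [
    {"xyz": [-0.004,0,0],"spin": 0,"grip": -0.5}
  ]
}}

```text
t: 26.2
position: [604.0, -102.0, 120.6]
tcp_rot: [0.06, -3.141, -0.0]
wrist_force: [-3.1, 0.9, -1.0]
opening: 69.6
grasp_force: 1.5
```

{"op": "move_arm", "data": {
  "series": [
    {"xyz": [-0.003,0,0],"spin": 0,"grip": -0.5}
  ]
}}

```text
t: 26.3
position: [604.2, -101.9, 120.6]
tcp_rot: [0.06, -3.141, -0.0]
wrist_force: [-4.1, 0.8, -0.4]
opening: 69.6
grasp_force: 2.0
```

{"op": "move_arm", "data": {
  "series": [
    {"xyz": [-0.002,0,0],"spin": 0,"grip": -0.5}
  ]
}}

```text
t: 26.4
position: [604.2, -101.9, 120.6]
tcp_rot: [0.06, -3.14, -0.0]
wrist_force: [-4.6, 0.8, -0.2]
opening: 69.9
grasp_force: 2.2
```

{"op": "move_arm", "data": {
  "series": [
    {"xyz": [0,0,0],"spin": 0,"grip": -0.5}
  ]
}}

```text
t: 26.5
position: [604.2, -102.0, 120.6]
tcp_rot: [0.06, -3.14, -0.0]
wrist_force: [-3.4, 1.1, -0.9]
opening: 69.9
grasp_force: 2.1
```

{"op": "move_arm", "data": {
  "series": [
    {"xyz": [-0.003,0,0],"spin": 0,"grip": -0.5},
    {"xyz": [0,0,0],"spin": 0,"grip": -0.5}
  ]
}}

```text
t: 26.7
position: [604.2, -101.9, 120.6]
tcp_rot: [0.06, -3.14, -0.0]
wrist_force: [-4.9, 0.9, -1.4]
opening: 70.0
grasp_force: 2.7
```

{"op": "move_arm", "data": {
  "series": [
    {"xyz": [0,0,0],"spin": 0,"grip": -0.5},
    {"xyz": [0,0,0],"spin": 0,"grip": -0.5}
  ]
}}

```text
t: 26.9
position: [604.2, -101.9, 120.6]
tcp_rot: [0.06, -3.14, -0.0]
wrist_force: [-4.9, 0.1, -0.7]
opening: 69.7
grasp_force: 2.7
```

{"op": "move_arm", "data": {
  "series": [
    {"xyz": [-0.002,0,0],"spin": 0,"grip": -0.5},
    {"xyz": [0,0,0],"spin": 0,"grip": -0.5},
    {"xyz": [0,0,0],"spin": 0,"grip": -0.5}
  ]
}}

```text
t: 27.2
position: [604.2, -102.0, 120.6]
tcp_rot: [0.06, -3.14, -0.0]
wrist_force: [-6.6, 0.2, 0.6]
opening: 69.6
grasp_force: 3.0
```

{"op": "move_arm", "data": {
  "series": [
    {"xyz": [0.003,0,0],"spin": 0,"grip": -0.5},
    {"xyz": [0.003,0,0],"spin": 0,"grip": -0.5},
    {"xyz": [0.005,0,0],"spin": 0,"grip": -0.5},
    {"xyz": [0.01,0,0],"spin": 0,"grip": -0.5},
    {"xyz": [0.03,0,0],"spin": 0,"grip": -0.5},
    {"xyz": [0.1,0,0],"spin": 0,"grip": -0.5},
    {"xyz": [0.15,0,0],"spin": 0,"grip": -0.5},
    {"xyz": [0.1,0,-0.2],"spin": 0,"grip": -0.5},
    {"xyz": [0,0,-0.3],"spin": 0,"grip": -0.5},
    {"xyz": [0.3,0,-0.3],"spin": 0,"grip": -0.5},
    {"xyz": [0.4,0,-0.2],"spin": 0,"grip": -0.5},
    {"xyz": [0.4,0,0],"spin": 0,"grip": -0.5}
  ]
}}

```text
t: 28.4
position: [455.3, -108.5, 223.8]
tcp_rot: [-0.06, 3.135, -0.006]
wrist_force: [0.1, -0.5, 0.7]
opening: 70.0
grasp_force: 0.0
```

```bash
python3 meas.py s9 1
```

```text
tube 0.75 [196.0, 205.9] 457 ((205.69229125976562, 195.96151733398438), (44.93071746826172, 10.816654205322266), 33.690067291259766)
[ 450.77259613 -107.00597086  221.37862055] 28.5
```

View pics/s9c.png

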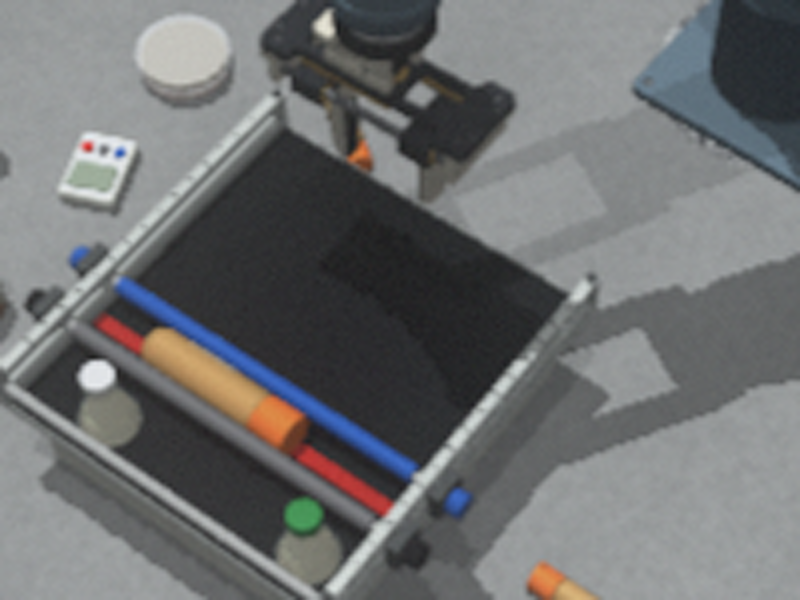

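The tube at (225,385) is held between the blue bar and the grey bar. The flasks are undisturbed and the gripper is clear.

```bash
python3 -c "
from workcell import manip
print(manip.sign_off())"
```

```text
the job is handed in; nothing more can be done
None
```

The tube is loaded and handed in after about 28.5 s: it rests on the stop bar over the red tape, stayed there when let go, and now sits snugly between both bars, with readings never above about 7 N.

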